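# Shut the kettle's lid and touch its coffee-temperature key

### The arm

A 6-joint arm with a two-finger parallel gripper is mounted at the origin on a cart in front of the work surface, level with it; the furniture and walls round the work are solid. World frame = base frame: x ahead of the robot, y to its left, z up, the work surface at z = 0. Lengths are in m, angles in rad, forces in N, time in s.
With the tool pointing down it reaches from about 0.25 to 0.775 m from the base axis. Payload 4 kg.
Tool frame: the origin (TCP) lies at the very end of the fingers, on their centre line; the grasp point (between the pads) lies 19 mm behind it; z points along the fingers, y is the line along which they close (so a half turn about z gives the same grasp; the last joint's range is limited). The gripper opens to 85 mm and grips with 20 to 120 N. Pads are 22 mm wide; open, the fingers measure 114 mm over their backs; the gripper's body (76 mm by 85 mm) begins 54 mm behind the grasp point. The pads swing forward as they close: fully open they stand 13 mm farther back than shut.
Start: joints at [1.024, 0.087, 1.371, -0, 1.684, -0.103], TCP at [0.236, 0.497, 0.231] pointing down, gripper open.
Joint ranges: [-3.1, 3.1], [-0.76, 2.03], [0.27, 2.55], [-1.08, 4.22], [0.17, 2.65], [-2.57, 2.57]. Speed limits (rad/s): [2.79, 2.79, 3.14, 3.14, 3.14, 3.14].

### API

Orientations are given as a unit quaternion [w, x, y, z].
In Python, from cell import r gives the robot as it stands.
- The arm moves only by the tool jog_arm, called after "Call:" as name([rows], argument=value, ...), one row to a line, values as JSON. Schema: {"type":"object","properties":{"plan":{"type":"array","items":{"type":"object","properties":{"tx":{"type":"number"},"ty":{"type":"number"},"tz":{"type":"number"},"rx":{"type":"number"},"ry":{"type":"number"},"rz":{"type":"number"},"jaw":{"type":"number"}},"additionalProperties":false,"required":["jaw"]},"minItems":1,"maxItems":8},"force":{"type":"number"},"only":{"type":"string"},"quiet":{"type":"boolean"},"lines":{"type":"string"}},"required":["plan"],"additionalProperties":false}. plan is a list of rows, 1 to 8 of them, each an object with the fields tx, ty, tz (the shift in m), rx, ry, rz (a rotation vector in rad), jaw (the finger opening in m); a field left out counts as zero (the opening has to be given); each row is the pose to reach, as a shift and turn from the pose commanded when the call began, along the tool's axes at that moment; what a row does not reach only later rows make up. A row lasts 1/10 s, in which the tool goes at most 0.05 m and 0.15 rad, less where a joint would pass 70% of its speed; a pose out of reach is approached as far as the arm can. The fingers move at their own pace and stop on an object; force is the grip in N (left out, the last holds). Time passes only in rows, so rows that do not move let the fingers close. The tool returns the time, the measured TCP pose, the force, the opening and the grip force at its end. only (a regular expression) keeps the lines of the reply that match it, lines (a string "A,B") keeps lines A to B, and quiet returns only ok. Input that does not fit is refused with a message, and nothing moves.
- r.state(): the state, without advancing time (a new reading comes with each control period).
- r.get_image(name): name is "side" or "top" or "wrist"; returns the picture (420x560x3 uint8, red, green, blue); there is no depth.
- r.camera_model(name): a dict with "K" (3x3 intrinsics, pixels), "extrinsics" (4x4, takes a point from world to camera coordinates). Camera axes: x right, y down, z forward; pixel columns grow to the right and rows downward; lengths in m; the calibration is good to about 2 mm. The wrist camera is an equidistant fisheye: a pixel r from the principal point sees the ray r / f radians off the axis. A picture is of the moment at which its call begins: read the wrist's pose just before it. camera_model takes no time and is no camera call; for the wrist camera it gives the pose at the moment of the call.
- r.finish_job(): hands the job in; it is judged then, once.
The state is a dict: "time_s": time; "joint_pos": joint angles; "joint_vel": joint speeds; "tau": joint torques, N m; "tcp_pos": TCP position; "eef_rot": TCP orientation; "ft_force": force on the tool from outside, world axes, zero at the start; "wrist_torque": the same for the moment, N m; "opening": finger opening in m; "grip_force": force on a finger pad.
Only numpy, scipy, OpenCV 4.12 (cv2) and the standard library are available. Lean on these libraries where they do the work, as an engineer would, in place of code of your own. Each camera call takes 0.05 s, during which the arm holds its last target. There are 200 camera calls.

### The job

Start the gooseneck kettle for pour-over coffee, using fingertips only and gripping nothing: tip its open lid over and press it fully shut, then gently press the third key from the left on the kettle's base (three dots) right down, let it come back up and draw clear. Press no other key, and none before the lid is shut; do not shift, tip or lift the kettle, and leave everything else where it stands.

Things in the scene. Friction and masses are not known exactly. Their poses are not given: they have to be found in the camera images.
- kettle_base: the kettle's fixed powered base: a black slab 250 mm along x, 172 mm along y, top face 18 mm above the worktop. Origin: centre of the underside; +x to the back (away from the robot), +y to the robot's left, z up. The kettle stands in a shallow collar (6 mm high) centred at x = +42 mm; a row of four keys lies along the front edge, at x = -100 mm.
- kettle: steel gooseneck kettle, about 1.2 kg, loose in its base's collar: a hard shove tips it. Origin: centre of the underside; +x to the spout, z up. Radius 75 mm at the foot, 53 at the rim, rim 148 mm up. The spout reaches x = 153 mm, 152 mm up; the black handle x = -135, 147 mm up. Lid hinge at the handle side. The spout points to the robot's left, within about 55 degrees, the handle to its right.
- lid (a joint): angle of the kettle's lid, rad: 0 = shut flat on the rim, 1.57 = upright; found open at 1.2 to 1.55. As it opens its far edge rises and swings toward the handle. The hinge is stiff: the lid stays where it is left and does not fall shut; about 1 N at its far edge moves it.
- lid_hinge (a point): point on the lid's hinge axis, at kettle x = -57, y = 0, z = 151 mm. The axis is level, along the kettle's y. The lid is a black disc of 111 mm diameter, about 10 mm thick, its centre 57 mm from the axis; shut, its outer face lies 4 mm (edge) to 10 mm (middle) above the axis.
- lid_edge (a point): point on the lid's outer face near the edge farthest from the hinge, 105 mm from the hinge axis; it moves with the lid. A flat thumb tab reaches 16 mm further out.
- key_3_top (a point): centre of the top face of the wanted key, the third from the left seen from the robot, at base x = -100, y = -17 mm, top 24 mm above the worktop. Each key is a plain grey rounded square of 21 mm; the keys stand 34 mm apart from centre to centre (13 mm gaps).
- key_1_top (a point): centre of the top face of the leftmost key, base y = 51 mm; same shape as the wanted key; to be left alone.
- key_2_top (a point): centre of the top face of the second from the left key, base y = 17 mm; same shape as the wanted key; to be left alone.
- key_4_top (a point): centre of the top face of the rightmost key, base y = -51 mm; same shape as the wanted key; to be left alone.
- key_1 (a joint): travel of the leftmost key (one raised dot), in m: 0 = up, 0.004 = fully down. A spring brings it back: it starts to move at about 1.8 N, is fully down at about 4.2 N.
- key_2 (a joint): travel of the second from the left key (two raised dots), in m: 0 = up, 0.004 = fully down. A spring brings it back: it starts to move at about 1.8 N, is fully down at about 4.2 N.
- key_3 (a joint): travel of the third from the left key (three raised dots), in m: 0 = up, 0.004 = fully down. A spring brings it back: it starts to move at about 1.8 N, is fully down at about 4.2 N.
- key_4 (a joint): travel of the rightmost key (four raised dots), in m: 0 = up, 0.004 = fully down. A spring brings it back: it starts to move at about 1.8 N, is fully down at about 4.2 N.
- mug_1: white speckled mug, 86 x 119 x 100 mm. Origin: centre of its underside. A bystander, loose; leave it where it is.
- mug_2: blue-grey mug, 81 x 110 x 94 mm. Origin: centre of its underside. A bystander, loose; leave it where it is.
- teaspoon_1: steel teaspoon lying on the worktop, 139 x 30 x 10 mm. Origin: centre of its underside. A bystander, loose; leave it where it is.
- jar_1: small glass jar with a black lid and yellowish contents, 63 mm across, 94 mm high. Origin: centre of its underside. A bystander, loose; leave it where it is.
- notebook_1: spiral-bound notebook lying flat, 148 x 109 x 13 mm. Origin: centre of its underside. A bystander, loose; leave it where it is.

How it is judged:
On the way, in this order (a step that is already met when the one before it is completed fails the run):
1. the lid is fully shut (value of joint lid below 0.06 rad), for 0.2 s.
2. the third key is pressed right down, the lid still shut (value of joint lid below 0.06 rad and value of joint key_3 above 0.003 m and contact force between the fingers and key_3 above 0.5 N), for 0.05 s.
At the end, for the whole second after the job is handed in: The lid is within 0.06 rad of shut, all keys are up again (under 0.8 mm), the kettle stands at rest and upright within 12 mm of where it stood, and no bystander has moved by 15 mm (value of joint lid below 0.06 rad and distance of kettle from where it was at the start of the episode below 0.012 m and angle between kettle's own z axis and vertical below 0.04 rad and linear speed of kettle below 0.01 m/s and value of joint each of key_1, key_2, key_3, key_4 below 0.0008 m and distance of each of mug_1, mug_2, teaspoon_1, jar_1, notebook_1 from where it was at the start of the episode below 0.015 m); the robot touches nothing.
It fails at once if another key is pressed (over 1.2 mm) (value of joint any of key_1, key_2, key_4 above 0.0012 m).
It fails at once if the third key is pressed (over 1.2 mm) while the lid stands open by over 0.1 rad (value of joint key_3 above 0.0012 m and value of joint lid above 0.1 rad).
It fails at once if the fingers press or squeeze the key or the lid with over 35 N (contact force between the fingers and key_3 above 35 N or contact force between the fingers and lid above 35 N).
It fails at once if the kettle is lifted by over 8 mm, tipped by over 0.15 rad or shoved by over 15 mm (z of kettle in the frame of kettle_base above 0.026 m or angle between kettle's own z axis and vertical above 0.15 rad or distance of kettle from where it was at the start of the episode above 0.015 m).
It fails at once if a bystander is moved by over 20 mm (distance of any of mug_1, mug_2, teaspoon_1, jar_1, notebook_1 from where it was at the start of the episode above 0.02 m).
It also fails if it takes over 51 s, if anything falls off the work surface, if the arm or the gripper's body presses on something with over 40 N, if the wrist force passes 120 N, or if a joint passes its speed limit or range.

## Working session

There is one attempt and no reset: what is moved stays moved. The work goes in short steps, Python scripts to look and compute and a tool call to move; the robot and the scene stay as the last step left them, time stands still between calls to the robot, and variables do not carry over. Pictures are saved under pics/ and viewed, at most 10 in all, crops included, and the job is handed in when it is done.

```bash
ls; mkdir -p pics
```

Run:
```python
from cell import r
import cv2,numpy as np
for n in("top","side"):
    cv2.imwrite(f"pics/{n}0.png",r.get_image(n)[:,:,::-1])
    m=r.camera_model(n);print(n,np.round(m["K"],1).tolist(),np.round(m["extrinsics"],4).tolist())
s=r.state();print(s["time_s"],s["tcp_pos"],s["eef_rot"])
```

```text
cell.py
pics
top [[455.7, 0.0, 288.0], [0.0, 455.7, 202.1], [0.0, 0.0, 1.0]] [[0.0253, -0.9996, -0.013, 0.0768], [-0.9904, -0.0233, -0.1366, 0.64], [0.1362, 0.0163, -0.9905, 1.2245], [0.0, 0.0, 0.0, 1.0]]
side [[391.1, 0.0, 272.2], [0.0, 391.1, 210.2], [0.0, 0.0, 1.0]] [[0.9805, -0.196, 0.0133, -0.5852], [-0.1163, -0.6336, -0.7649, 0.2205], [0.1583, 0.7484, -0.644, 1.0437], [0.0, 0.0, 0.0, 1.0]]
0.1 [0.23590022 0.49631938 0.23019761] [-3.38422889e-04  2.20068150e-01  9.75483920e-01 -1.00801099e-03]
```

View pics/top0.png

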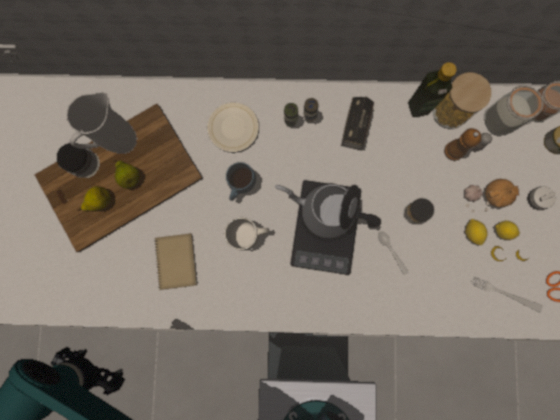

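View pics/side0.png

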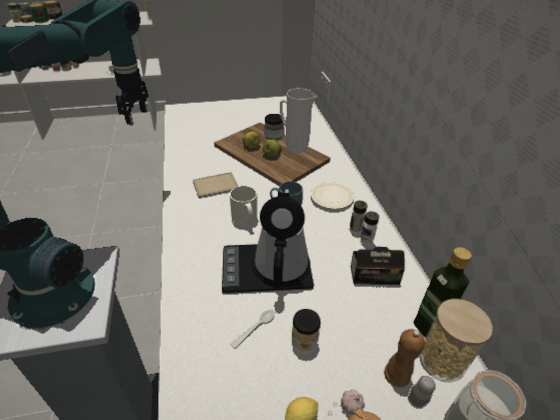

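The top view shows the base at about (325,227), with the keys at row 261. The kettle is at about (330,210), the spout tip at (280,187), the handle at (375,220) and the open lid at about (350,207). I'll enlarge this area.

Run:
```python
import cv2
a=cv2.imread("pics/top0.png")[165:285,260:400]
cv2.imwrite("pics/top0c.png",cv2.resize(a,None,fx=5,fy=5,interpolation=cv2.INTER_CUBIC))
a=cv2.imread("pics/side0.png")[180:310,205:335]
cv2.imwrite("pics/side0c.png",cv2.resize(a,None,fx=4.5,fy=4.5,interpolation=cv2.INTER_CUBIC))
```

```text
(no output)
```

View pics/top0c.png

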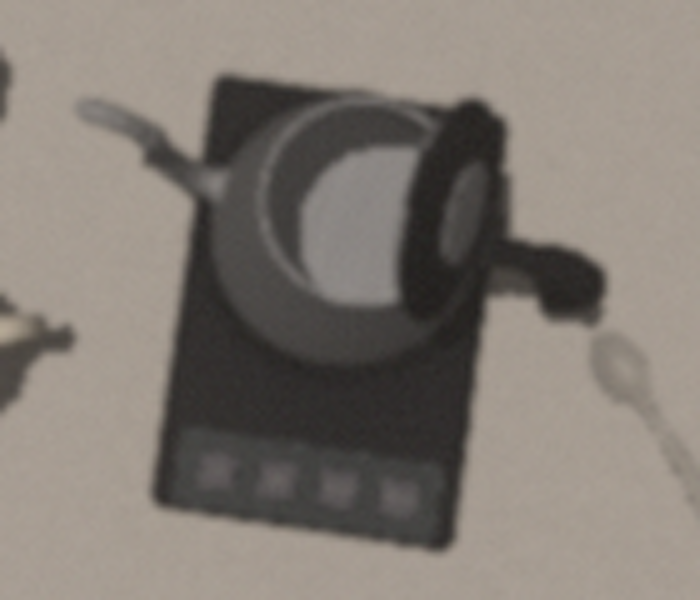

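View pics/side0c.png

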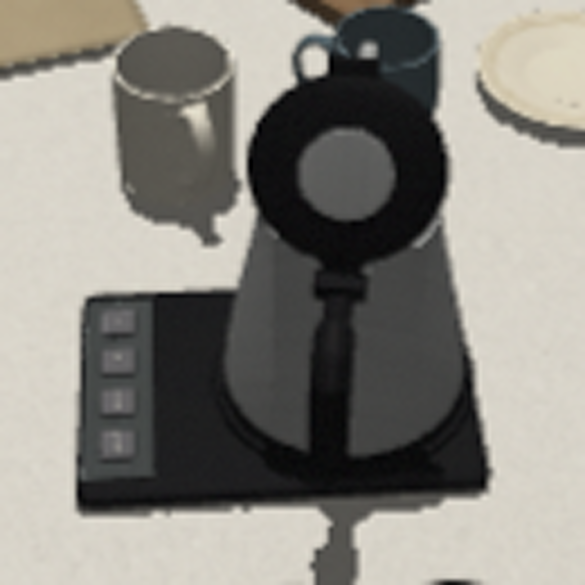

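The crops show the four keys, the spout tip, the handle end and the lid tab clearly. I'll fit the poses from them.

Create h.py:
```python
import numpy as np
from cell import r
from scipy.spatial.transform import Rotation as R
def proj(n,p):
    m=r.camera_model(n);q=np.array(m["extrinsics"])@np.append(p,1);u=np.array(m["K"])@q[:3];return u[:2]/u[2]
def pose(b):
    c,s=np.cos(b[2]),np.sin(b[2]);return lambda p:np.array([b[0]+c*p[0]-s*p[1],b[1]+s*p[0]+c*p[1],p[2]])
def lidpt(k,th,rad,h): # rad from axis, h outer normal
    return k([-.057+rad*np.cos(th)-h*np.sin(th),0,.169+rad*np.sin(th)+h*np.cos(th)])
def tool():
    s=r.state();q=s["eef_rot"];return np.array(s["tcp_pos"]),R.from_quat([q[1],q[2],q[3],q[0]]).as_matrix()
```

Run:
```python
from h import *
from scipy.optimize import least_squares as L
T=lambda u,v:np.array([(u+.5)/5-.5+260,(v+.5)/5-.5+165])
S=lambda u,v:np.array([(u+.5)/4.5-.5+205,(v+.5)/4.5-.5+180])
kt=[T(216,470),T(276,478),T(337,487),T(400,496)];ks=[S(118,320),S(117,359),S(117,401),S(117,443)]
ky=[.051,.017,-.017,-.051]
def f(b):
    P=pose(b);e=[]
    for i in range(4):
        p=P([-.1,ky[i],.024]);e+=[proj("top",p)-kt[i],proj("side",p)-ks[i]]
    for x,y,uv in((.125,.086,(213,76)),):e.append(proj("top",P([x,y,.018]))-T(*uv))
    return np.concatenate(e)
b=L(f,[.5,-.05,0]);print("base",b.x,np.round(b.fun,1))
P=pose(b.x);c=P([.042,0,.018]);print("kettle c",c,"key3",P([-.1,-.017,.024]))
def g(v):
    K=pose([v[3],v[4],v[0]]);return np.concatenate([proj("top",K([.153,0,.168]))-T(83,107),proj("top",K([-.135,0,.160]))-T(602,290),
      proj("side",lidpt(K,v[1],.121,.004))-S(355,62),proj("side",lidpt(K,v[1],.057,.008))-S(347,172),proj("side",lidpt(K,v[1],0,0))-S(340,285),(v[3:]-c[:2])*500,[v[2]]])
k=L(g,[1.2,1.3,0,c[0],c[1]]);print("kettle",k.x,np.round(k.fun,1))
K=pose([k.x[3],k.x[4],k.x[0]])
for n,a in(("hinge",(0,0)),("edge",(.105,.004)),("tab",(.121,.004))):print(n,lidpt(K,k.x[1],*a),lidpt(K,0,*a))
p,Q=tool();print(p,np.round(Q,3).tolist())
```

```text
base [ 0.57585437 -0.0162198  -0.11769458] [ 0.5  0.3 -0.1 -0.4  0.6  0.4  0.1 -0.4  0.6  0.4  0.1 -0.7  0.1  0.3
  0.  -0.6 -0.2 -1.1]
kettle c [ 0.61756381 -0.02115157  0.018     ] key3 [ 0.47454998 -0.02135989  0.024     ]
kettle [ 1.26042635e+00  1.24078585e+00  2.71097088e-19  6.16979927e-01
 -2.21086761e-02] [-0.9 -1.   3.7  0.1 -0.6 -0.6 -0.5  0.6  0.  -4.6 -0.3 -0.5  0. ]
hinge [ 0.5995715  -0.07638525  0.169     ] [ 0.5995715  -0.07638525  0.169     ]
edge [ 0.60880756 -0.04758876  0.2696303 ] [0.63163965 0.02359791 0.173     ]
tab [ 0.61039107 -0.04265165  0.28476692] [0.63652623 0.03883344 0.173     ]
[0.23590022 0.49631938 0.23019761] [[-0.903, 0.429, -0.001], [0.429, 0.903, -0.002], [0.0, -0.002, -1.0]]
```

Add to h.py:
```python
D=np.array([.306,.952,0]);H=np.array([.5996,-.0764,.169])
def to(*p):
    t,Q=tool();print("tcp",np.round(t,4),"rel hinge d,z",np.round([(t-H)@D,t[2]-.169],4))
    for x in p:print(np.round(x,3),"->",np.round(Q.T@(np.array(x)-t),4))
def dz(d,z,lat=0):return H+d*D+[-.952*lat,.306*lat,z]
```

```text
(no output)
```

Call:
jog_arm([
  {"tz": -0.05, "jaw": 0},
  {"tz": -0.1, "jaw": 0},
  {"tx": -0.05, "ty": -0.03, "tz": -0.1, "rz": -0.13, "jaw": 0},
  {"tx": -0.09, "ty": -0.06, "tz": -0.1, "rz": -0.13, "jaw": 0},
  {"tx": -0.13, "ty": -0.09, "tz": -0.1, "rz": -0.13, "jaw": 0},
  {"tx": -0.17, "ty": -0.12, "tz": -0.1, "rz": -0.13, "jaw": 0},
  {"tx": -0.21, "ty": -0.145, "tz": -0.1, "rz": -0.13, "jaw": 0},
  {"tx": -0.25, "ty": -0.17, "tz": -0.1, "rz": -0.13, "jaw": 0},
], force=20)

```text
time_s: 0.9
tcp_pos: [0.3879, 0.2362, 0.331]
eef_rot: [-0.0, 0.156, 0.988, 0.0]
ft_force: [0.6, 1.2, 0.2]
opening: -0.0001
grip_force: 0.0
```

```bash
python3 -c "
from h import *
to(dz(-.03,.165),dz(-.03,.096))"
```

```text
tcp [0.3879 0.2362 0.331 ] rel hinge d,z [0.2328 0.162 ]
[ 0.59  -0.105  0.334] -> [-0.2978 -0.2621 -0.003 ]
[ 0.59  -0.105  0.265] -> [-0.2978 -0.2621  0.066 ]
```

Call:
jog_arm([
  {"tx": -0.037, "ty": -0.033, "tz": -0.003, "jaw": 0},
  {"tx": -0.074, "ty": -0.066, "tz": -0.003, "jaw": 0},
  {"tx": -0.111, "ty": -0.099, "tz": -0.003, "jaw": 0},
  {"tx": -0.148, "ty": -0.132, "tz": -0.003, "jaw": 0},
  {"tx": -0.185, "ty": -0.165, "tz": -0.003, "jaw": 0},
  {"tx": -0.222, "ty": -0.197, "tz": -0.003, "jaw": 0},
  {"tx": -0.26, "ty": -0.229, "tz": -0.003, "jaw": 0},
  {"tx": -0.298, "ty": -0.262, "tz": -0.003, "jaw": 0},
])

```text
time_s: 1.7
tcp_pos: [0.5906, -0.1047, 0.3336]
eef_rot: [-0.0, 0.156, 0.988, 0.0]
ft_force: [1.0, 0.5, 0.2]
opening: 0.0
grip_force: 0.0
```

Run:
```python
from h import *
import cv2
to(dz(-.03,.165),dz(-.03,.096),dz(.013,.096))
a=r.get_image("side")[130:330,185:385,::-1]
cv2.imwrite("pics/s1.png",cv2.resize(a,None,fx=3,fy=3,interpolation=cv2.INTER_CUBIC))
```

```text
tcp [ 0.5906 -0.1047  0.3336] rel hinge d,z [-0.0297  0.1646]
[ 0.59  -0.105  0.334] -> [ 0.0001 -0.0003 -0.0004]
[ 0.59  -0.105  0.265] -> [-0.     -0.0003  0.0686]
[ 0.604 -0.064  0.265] -> [0.0001 0.0427 0.0687]
```

View pics/s1.png

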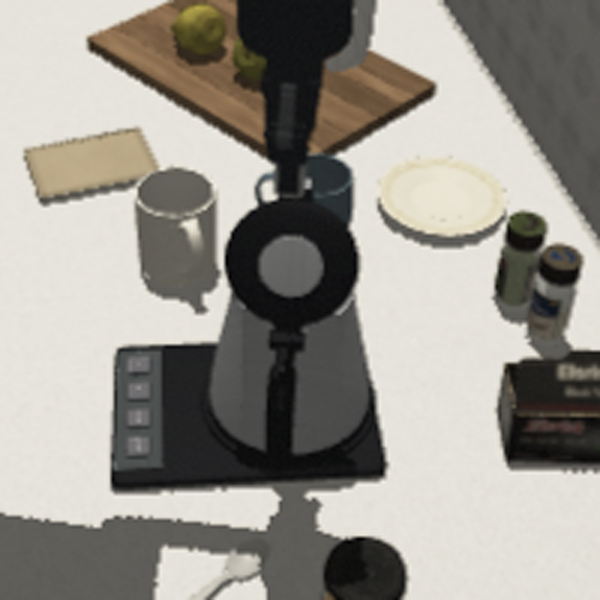

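The finger is over the handle side, behind the lid and centred on it, with its tip at about (290,190). Next I descend and approach the lid.

Call:
jog_arm([
  {"tz": 0.035, "jaw": 0},
  {"tz": 0.068, "jaw": 0},
  {"ty": 0.015, "tz": 0.068, "jaw": 0},
  {"ty": 0.03, "tz": 0.068, "jaw": 0},
  {"ty": 0.036, "tz": 0.068, "jaw": 0},
  {"ty": 0.042, "tz": 0.068, "jaw": 0},
  {"ty": 0.047, "tz": 0.069, "jaw": 0},
  {"ty": 0.052, "tz": 0.07, "jaw": 0},
])

```text
time_s: 2.55
tcp_pos: [0.6066, -0.0529, 0.2657]
eef_rot: [0.001, 0.156, 0.988, -0.0]
ft_force: [-0.7, 0.2, 1.6]
opening: 0.0002
grip_force: 0.3
```

```bash
python3 -c "
from h import *
to()"
```

```text
tcp [ 0.6066 -0.0529  0.2657] rel hinge d,z [0.0245 0.0967]
```

Call:
jog_arm([
  {"ty": 0.007, "tz": 0.003, "jaw": 0},
  {"ty": 0.014, "tz": 0.008, "jaw": 0},
  {"ty": 0.021, "tz": 0.013, "jaw": 0},
  {"ty": 0.028, "tz": 0.019, "jaw": 0},
  {"ty": 0.034, "tz": 0.024, "jaw": 0},
  {"ty": 0.039, "tz": 0.031, "jaw": 0},
  {"ty": 0.044, "tz": 0.037, "jaw": 0},
  {"ty": 0.048, "tz": 0.043, "jaw": 0},
])

```text
time_s: 3.35
tcp_pos: [0.6208, -0.0073, 0.2205]
eef_rot: [-0.0, 0.156, 0.988, 0.0]
ft_force: [-0.2, -0.2, 0.3]
opening: 0.0001
grip_force: 0.2
```

Run:
```python
from h import *
import cv2
to()
a=r.get_image("side")[130:330,185:385,::-1]
cv2.imwrite("pics/s2.png",cv2.resize(a,None,fx=3,fy=3,interpolation=cv2.INTER_CUBIC))
```

```text
tcp [ 0.6208 -0.0073  0.2205] rel hinge d,z [0.0723 0.0515]
```

View pics/s2.png

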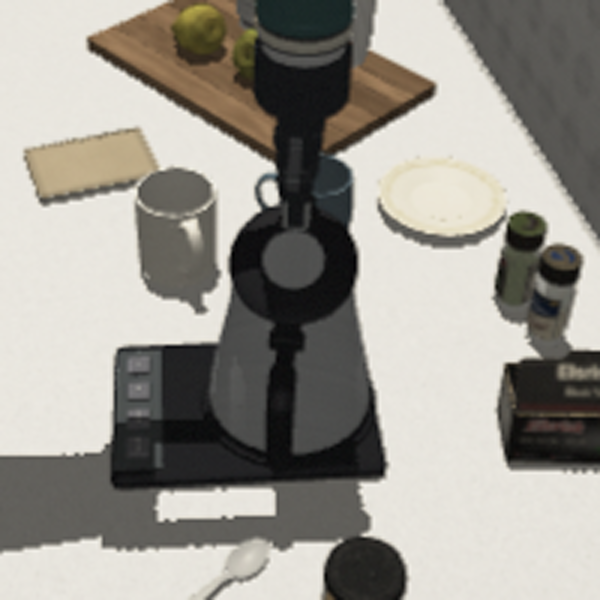

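The lid is now about half closed, with the fingertip on its outer face at about (297,220), and the kettle has not moved. I'll continue the arc.

Call:
jog_arm([
  {"ty": 0.004, "tz": 0.007, "jaw": 0},
  {"ty": 0.007, "tz": 0.014, "jaw": 0},
  {"ty": 0.009, "tz": 0.021, "jaw": 0},
  {"ty": 0.011, "tz": 0.028, "jaw": 0},
  {"ty": 0.012, "tz": 0.035, "jaw": 0},
  {"ty": 0.012, "tz": 0.04, "jaw": 0},
  {"ty": 0.012, "tz": 0.044, "jaw": 0},
  {"ty": 0.012, "tz": 0.044, "jaw": 0},
])

```text
time_s: 4.2
tcp_pos: [0.6246, 0.0035, 0.1777]
eef_rot: [0.0, 0.156, 0.988, 0.0]
ft_force: [1.4, 0.1, 1.2]
opening: 0.0
grip_force: 0.0
```

```bash
python3 -c "
from h import *
to()"
```

```text
tcp [0.6246 0.0035 0.1777] rel hinge d,z [0.0838 0.0087]
```

Call:
jog_arm([
  {"tz": 0.001, "jaw": 0},
  {"tz": 0.002, "jaw": 0},
  {"tz": 0.003, "jaw": 0},
  {"tz": 0.003, "jaw": 0},
])

```text
time_s: 4.6
tcp_pos: [0.6248, 0.0035, 0.1771]
eef_rot: [0.001, 0.156, 0.988, -0.0]
ft_force: [-3.7, 0.2, 8.9]
opening: 0.0001
grip_force: 4.2
```

Call:
jog_arm([
  {"tz": 0.001, "jaw": 0},
  {"tz": 0.002, "jaw": 0},
  {"tz": 0.002, "jaw": 0},
])

```text
time_s: 4.9
tcp_pos: [0.6249, 0.0035, 0.1769]
eef_rot: [0.002, 0.156, 0.988, 0.0]
ft_force: [-3.3, 0.5, 13.4]
opening: 0.0002
grip_force: 6.6
```

The height has stalled at the expected shut height while the force rises, so the lid is shut. I'll retract, move over key 3 and check by camera.

Call:
jog_arm([
  {"tz": -0.02, "jaw": 0},
  {"tz": -0.06, "jaw": 0},
  {"tx": 0.04, "tz": -0.06, "rz": -0.1, "jaw": 0},
  {"tx": 0.08, "tz": -0.06, "rz": -0.19, "jaw": 0},
  {"tx": 0.12, "tz": -0.06, "rz": -0.19, "jaw": 0},
  {"tx": 0.135, "ty": -0.03, "tz": -0.06, "rz": -0.19, "jaw": 0},
  {"tx": 0.135, "ty": -0.06, "tz": -0.06, "rz": -0.19, "jaw": 0},
  {"tx": 0.135, "ty": -0.06, "tz": -0.06, "rz": -0.19, "jaw": 0},
])

```text
time_s: 5.7
tcp_pos: [0.4765, -0.0138, 0.2326]
eef_rot: [0.0, 0.063, 0.998, -0.001]
ft_force: [0.5, 0.4, 0.5]
opening: -0.0002
grip_force: 0.0
```

Run:
```python
from h import *
import cv2
to([.4745,-.0214,.06])
a=r.get_image("side")[130:330,185:385,::-1]
b=r.get_image("top")[165:285,260:400,::-1]
f=lambda i:cv2.resize(i,(400,400),interpolation=cv2.INTER_CUBIC)
cv2.imwrite("pics/s3.png",cv2.hconcat([f(a),f(b)]))
```

```text
tcp [ 0.4765 -0.0138  0.2326] rel hinge d,z [0.0219 0.0636]
[ 0.474 -0.021  0.06 ] -> [ 0.0011 -0.0075  0.1726]
```

View pics/s3.png

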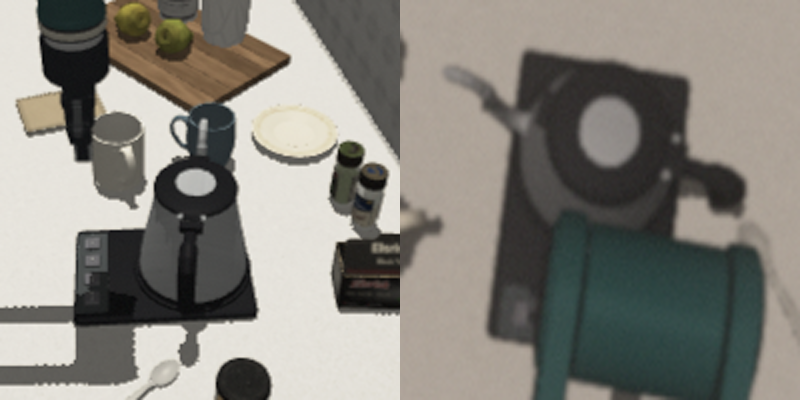

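The lid lies flat and the kettle has not moved. Now I descend over key 3.

Call:
jog_arm([
  {"tx": 0.001, "ty": -0.007, "tz": 0.04, "jaw": 0},
  {"tx": 0.001, "ty": -0.0075, "tz": 0.08, "jaw": 0},
  {"tx": 0.001, "ty": -0.0075, "tz": 0.12, "jaw": 0},
  {"tx": 0.001, "ty": -0.0075, "tz": 0.16, "jaw": 0},
  {"tx": 0.001, "ty": -0.0075, "tz": 0.185, "jaw": 0},
  {"tx": 0.001, "ty": -0.0075, "tz": 0.196, "jaw": 0},
  {"tx": 0.001, "ty": -0.0075, "tz": 0.196, "jaw": 0},
])

```text
time_s: 6.5
tcp_pos: [0.4748, -0.0183, 0.0346]
eef_rot: [-0.002, 0.062, 0.998, 0.0]
ft_force: [0.0, -0.7, 0.6]
opening: 0.0
grip_force: 0.0
```

Run:
```python
from h import *
import cv2
to([.4745,-.0214,.024])
t,_=tool();print(proj("side",t),proj("side",[.4745,-.0214,.024]))
a=r.get_image("side")[210:310,200:320,::-1]
cv2.imwrite("pics/s4.png",cv2.resize(a,None,fx=5,fy=5,interpolation=cv2.INTER_CUBIC))
```

```text
tcp [ 0.4748 -0.0183  0.0346] rel hinge d,z [ 0.0171 -0.1344]
[ 0.474 -0.021  0.024] -> [-0.0001 -0.0031  0.0106]
[230.42983445 264.60181409] [230.65827202 267.99554002]
```

View pics/s4.png

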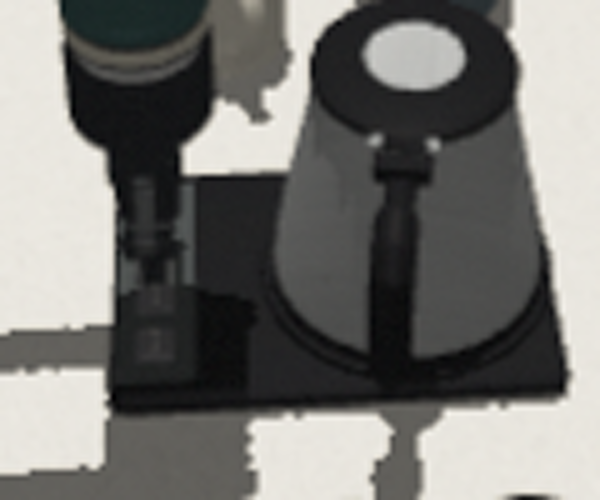

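The fingertip at (155,283) hangs just above key 3, which shows at (155,298); key 4 is clear at (155,345). Now I press gently.

Call:
jog_arm([
  {"ty": -0.003, "jaw": 0},
  {"ty": -0.003, "tz": 0.005, "jaw": 0},
  {"ty": -0.003, "tz": 0.009, "jaw": 0},
  {"ty": -0.003, "tz": 0.011, "jaw": 0},
  {"ty": -0.003, "tz": 0.012, "jaw": 0},
  {"ty": -0.003, "tz": 0.013, "jaw": 0},
  {"ty": -0.003, "tz": 0.013, "jaw": 0},
])

```text
time_s: 7.25
tcp_pos: [0.4752, -0.022, 0.0234]
eef_rot: [-0.0, 0.062, 0.998, 0.0]
ft_force: [0.2, 0.4, 2.4]
opening: 0.0001
grip_force: 1.0
```

Call:
jog_arm([
  {"tz": 0.001, "jaw": 0},
  {"tz": 0.002, "jaw": 0},
  {"tz": 0.002, "jaw": 0},
])

```text
time_s: 7.55
tcp_pos: [0.4753, -0.022, 0.0214]
eef_rot: [-0.0, 0.062, 0.998, 0.0]
ft_force: [-1.1, -0.8, 3.4]
opening: 0.0001
grip_force: 1.6
```

Call:
jog_arm([
  {"tz": 0.001, "jaw": 0},
  {"tz": 0.002, "jaw": 0},
  {"tz": 0.003, "jaw": 0},
  {"tz": 0.003, "jaw": 0},
])

```text
time_s: 7.95
tcp_pos: [0.4754, -0.0221, 0.0199]
eef_rot: [-0.0, 0.062, 0.998, -0.0]
ft_force: [-6.7, 1.2, 12.2]
opening: -0.0
grip_force: 6.3
```

At 12 N the travel is about 4 mm, so the key is right down. Now I draw clear.

Call:
jog_arm([
  {"jaw": 0},
  {"tz": -0.008, "jaw": 0},
  {"tz": -0.03, "jaw": 0},
  {"tz": -0.07, "jaw": 0},
  {"tz": -0.12, "jaw": 0},
  {"tz": -0.16, "jaw": 0},
  {"tz": -0.2, "jaw": 0},
  {"tz": -0.2, "jaw": 0},
])

```text
time_s: 8.75
tcp_pos: [0.4789, -0.0226, 0.2255]
eef_rot: [0.007, 0.062, 0.998, -0.001]
ft_force: [0.3, -0.6, 0.9]
opening: -0.0001
grip_force: 0.0
```

Run:
```python
from h import *
import cv2
a=r.get_image("side")[130:330,185:385,::-1]
cv2.imwrite("pics/s5.png",cv2.resize(a,None,fx=3,fy=3,interpolation=cv2.INTER_CUBIC))
```

```text
(no output)
```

View pics/s5.png

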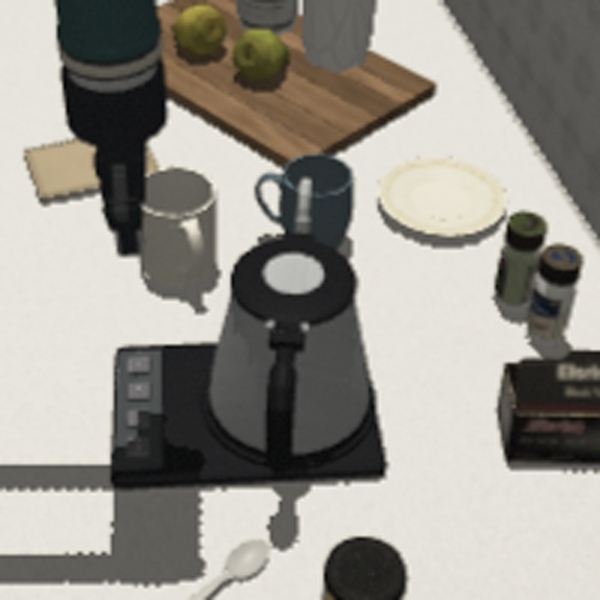

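The lid is flat at (293,275), the kettle and the other objects in view are in place, and the arm is clear at (125,250).

```bash
python3 -c "
from cell import r
print(r.finish_job())"
```

```text
the job is handed in; nothing more can be done
None
```

I handed the job in at about 9 s: the lid is shut, the third key was pressed about 4 mm down at 12 N and released, and the arm is clear. In the last picture the kettle and the other objects in view had not moved; `finish_job` returned no verdict.

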